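Line up the doming stakes by size on the bench rail

TASK

Line up the four brass doming stakes on the wooden rail in order of size, each standing upright in the middle of its own green mark, with the smallest next to the red end bar and the largest at the end away from it. Set them down rather than drop them, knock none over, and leave the amber jar where it stands.

Things in the scene. Friction and masses are not known exactly. Their poses are not given: they have to be found in the camera images.
- stake_22: the smallest of four doming stakes: a plain upright round cylinder of yellow brass with a low domed top and a dark band at its foot, 22 mm in diameter, 40 mm tall (straight side up to 34.5 mm), about 0.11 kg (varies by a fifth). It stands upright on the table at the start. Origin: centre of its underside, z up.
- stake_30: the second smallest of four doming stakes: a plain upright round cylinder of yellow brass with a low domed top and a dark band at its foot, 30 mm in diameter, 46 mm tall (straight side up to 38.5 mm), about 0.24 kg (varies by a fifth). It stands upright on the table at the start. Origin: centre of its underside, z up.
- stake_38: the second largest of four doming stakes: a plain upright round cylinder of yellow brass with a low domed top and a dark band at its foot, 38 mm in diameter, 52 mm tall (straight side up to 42.5 mm), about 0.43 kg (varies by a fifth). It stands upright on the table at the start. Origin: centre of its underside, z up.
- stake_46: the largest of four doming stakes: a plain upright round cylinder of yellow brass with a low domed top and a dark band at its foot, 46 mm in diameter, 58 mm tall (straight side up to 46.5 mm), about 0.70 kg (varies by a fifth). It stands upright on the table at the start. Origin: centre of its underside, z up.
- mark_a: flat green disc, 54 mm in diameter, number 1 from the left (+y) end of a row of four about 78 mm apart on a dark wooden rail. Origin: disc centre, on the rail's top face 16 mm above the table; x points across the rail away from the robot, y along it to the left. The rail is a fixed board 80 x 400 mm, 16 mm high, lying roughly along y beyond the stakes.
- mark_b: flat green disc, 54 mm in diameter, number 2 from the left (+y) end of a row of four about 78 mm apart on a dark wooden rail. Origin: disc centre, on the rail's top face 16 mm above the table; x points across the rail away from the robot, y along it to the left.
- mark_c: flat green disc, 54 mm in diameter, number 3 from the left (+y) end of a row of four about 78 mm apart on a dark wooden rail. Origin: disc centre, on the rail's top face 16 mm above the table; x points across the rail away from the robot, y along it to the left.
- mark_d: flat green disc, 54 mm in diameter, number 4 from the left (+y) end of a row of four about 78 mm apart on a dark wooden rail. Origin: disc centre, on the rail's top face 16 mm above the table; x points across the rail away from the robot, y along it to the left.
- red_bar: a red flat bar 60 x 18 mm, 5 mm high, fixed across one end of the rail, about 63 mm beyond the end mark's centre; a white bar of the same size is at the other end, and which end is the red one varies. Origin: centre of its underside, on the rail's top face.
- amber_jar: a small amber glass jar with a black lid, 46 mm in diameter, 48 mm tall, loose, standing in the same row as the stakes (as does a blue plastic ring 40 mm across and 22 mm tall, of no concern). Origin: centre of its underside. It is to be left alone.
Not all that is in view belongs to the job. Leave any purple look-alike of the stake_22 alone. Leave any pink look-alike of the stake_38 alone.

How it is judged:
By the outcome, as a careful person would: the job done as asked, in the order asked, and still so for the second after the job is handed in, with the robot touching nothing.
It also fails if it takes over 96 s, if anything falls off the work surface, if the arm or the gripper's body presses on something with over 40 N, if the wrist force passes 120 N, or if a joint passes its speed limit or range.

ROBOT

A 7-joint arm with a two-finger parallel gripper is mounted at the origin on the work surface. World frame = base frame: x ahead of the robot, y to its left, z up, the work surface at z = 0. Lengths are in m, angles in rad, forces in N, time in s.
With the tool pointing down it reaches from about 0.425 to 0.925 m from the base axis. Payload 6.8 kg.
Tool frame: the origin (TCP) lies on the centre line of the jaws, within the pads' length; the fingertips stand 8 mm ahead of it and the grasp point (between the pads) lies 11 mm behind it (bot.tcp_to_tips is the distance from the TCP to the fingertips, in m); z points along the fingers, y is the line along which they close (so a half turn about z gives the same grasp; the last joint's range is limited). The gripper opens to 85 mm and grips with 20 to 120 N. Pads are 22 mm wide; open, the fingers measure 114 mm over their backs; the gripper's body (76 mm by 85 mm) begins 54 mm behind the grasp point. The pads swing forward as they close: fully open they stand 13 mm farther back than shut.
Start: joints at [-1.299, 0.477, 0.022, 1.555, -0.011, 1.109, -0.083], TCP at [0.25, 0.627, 0.239] pointing down, gripper open.
Joint ranges: [-2.96, 2.96], [-0.34, 2.1], [-1.41, 1.46], [0.24, 2.44], [-1.37, 4.51], [0.17, 1.92], [-2.96, 2.96]. Speed limits (rad/s): [2.39, 2.39, 3.14, 3.14, 3.14, 3.14, 3.14].

INTERFACE

Orientations are given as a unit quaternion [x, y, z, w].
In Python, from plant import bot gives the robot as it stands.
- The arm moves only by the tool arm_command, never from a script. Its arguments are lists of equal length, an entry for each row: "slide": the shift along the tool's x, y, z in mm, a list of three; "turn": the turn, a rotation vector about the tool's x, y, z in rad, a list of three. A call has 1 to 5 rows; each row is the pose to reach, as a shift and turn from the pose commanded when the call began, along the tool's axes at that moment; what a row does not reach only later rows make up. A row lasts 1/12 s, in which the tool goes at most 41.7 mm and 7.16 degrees, less where a joint would pass 70% of its speed; a pose out of reach is approached as far as the arm can. A call with a gripper value outside its range is refused whole. "fingers" is the gripper command: -1 is fully open, 1 is shut, values between are in proportion, set as the call begins (left out, the last holds). The fingers move at their own pace and stop on an object; "newtons" is the grip in N (left out, the last holds). Time passes only in rows, so rows that repeat a pose let the fingers close. It gives the time, the measured TCP pose, the force, the opening and the grip force at its end, in the units of the state.
- bot.state(): the state, without advancing time (a new reading comes with each control period).
- bot.snapshot(name): name is "scene" or "top" or "wrist"; returns the picture (420x560x3 uint8, blue, green, red); there is no depth.
- bot.get_calibration(name): a dict with "fx", "fy", "cx", "cy" (pixels), "world_to_cam" (4x4, takes a point from world to camera coordinates). Camera axes: x right, y up, looking along -z (the intrinsics and any distortion apply to the point x, -y, -z); pixel columns grow to the right and rows downward; lengths in m; the calibration is good to about 2 mm. A picture is of the moment at which its call begins: read the wrist's pose just before it. get_calibration takes no time and is no camera call; for the wrist camera it gives the pose at the moment of the call.
- bot.close_job(): hands the job in; it is judged then, once.
The state is a dict: "clock": time; "joints": joint angles; "joint_velocities": joint speeds; "joint_efforts": joint torques, N m; "eef_pos": TCP position; "ee_rot": TCP orientation; "ft_force": force on the tool from outside, world axes, zero at the start; "wrist_torque": the same for the moment, N m; "gripper_width": finger opening in m; "finger_force": force on a finger pad.
Only numpy, scipy, OpenCV 4.12 (cv2) and the standard library are available. Lean on these libraries where they do the work, as an engineer would, in place of code of your own. Each camera call takes 0.05 s, during which the arm holds its last target. There are 200 camera calls.

## Working session

There is one attempt and no reset: what is moved stays moved. The work goes in short steps, Python scripts to look and compute and a tool call to move; the robot and the scene stay as the last step left them, time stands still between calls to the robot, and variables do not carry over. Pictures are saved under pics/ and viewed, at most 14 in all, crops included, and the job is handed in when it is done.

Besides the shell and the picture viewer there is one more tool, called after "Call:" as a command line: name --argument value ..., lists and objects as JSON in quotes. arm_command: Moves the arm, as the interface text tells. Its arguments: {"type":"object","properties":{"slide":{"type":"array","items":{"type":"array","items":{"type":"number"}}},"turn":{"type":"array","items":{"type":"array","items":{"type":"number"}}},"fingers":{"type":"number"},"newtons":{"type":"number"}},"required":["slide","turn"]}

```bash
mkdir -p pics; ls; python3 - <<'E'
from plant import bot
import cv2
s=bot.state(); print(s)
for n in("top","scene"):
    im=bot.snapshot(n); cv2.imwrite(f"pics/{n}0.png",im)
    print(n,bot.get_calibration(n))
E
```

```text
pics
{'clock': 0.0, 'joints': array([-1.29909641,  0.4777831 ,  0.02236805,  1.55644356, -0.0115134 ,
        1.10931076, -0.08310642]), 'joint_velocities': array([ 3.34633756e-04, -5.27274981e-04,  3.32468116e-05, -3.21023179e-04,
        8.20778932e-04,  3.95150499e-04,  6.82806535e-04]), 'joint_efforts': array([-1.58396906e-03, -5.96437490e+01,  1.60650719e+00, -2.81204438e+01,
        1.22710224e-02,  9.21003259e-03,  2.96512212e-05]), 'eef_pos': array([0.25005771, 0.62635335, 0.23834099]), 'ee_rot': array([ 1.88768366e-01,  9.82021222e-01, -9.02113652e-04, -1.04367243e-04]), 'ft_force': array([-0.05285107,  0.04840399,  0.31200663]), 'wrist_torque': array([0.06870318, 0.01272557, 0.02480361]), 'finger_force': 0.0, 'gripper_width': 0.0853300019164203}
top {'fx': 402.6399190999541, 'fy': 402.6399190999541, 'cx': 279.89188018010293, 'cy': 208.32828162544678, 'world_to_cam': array([[-0.02411136, -0.99927876, -0.02933593,  0.01409984],
       [ 0.99713196, -0.0261446 ,  0.07102332, -0.52713322],
       [-0.07173908, -0.02753933,  0.99704317, -0.80699416],
       [ 0.        ,  0.        ,  0.        ,  1.        ]])}
scene {'fx': 427.9984909563099, 'fy': 427.9984909563099, 'cx': 278.83557089550976, 'cy': 208.8466018166609, 'world_to_cam': array([[-0.52843216,  0.84897305,  0.00205472,  0.26898375],
       [-0.44333714, -0.27801182,  0.85215116,  0.17797229],
       [ 0.72402461,  0.44939314,  0.52329167, -1.17049893],
       [ 0.        ,  0.        ,  0.        ,  1.        ]])}
```

```bash
python3 - <<'E'
import cv2
im=cv2.imread("pics/top0.png"); cv2.imwrite("pics/top0b.png",cv2.resize(im,(800,600),interpolation=cv2.INTER_CUBIC))
E
```

```text
(no output)
```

View pics/top0b.png

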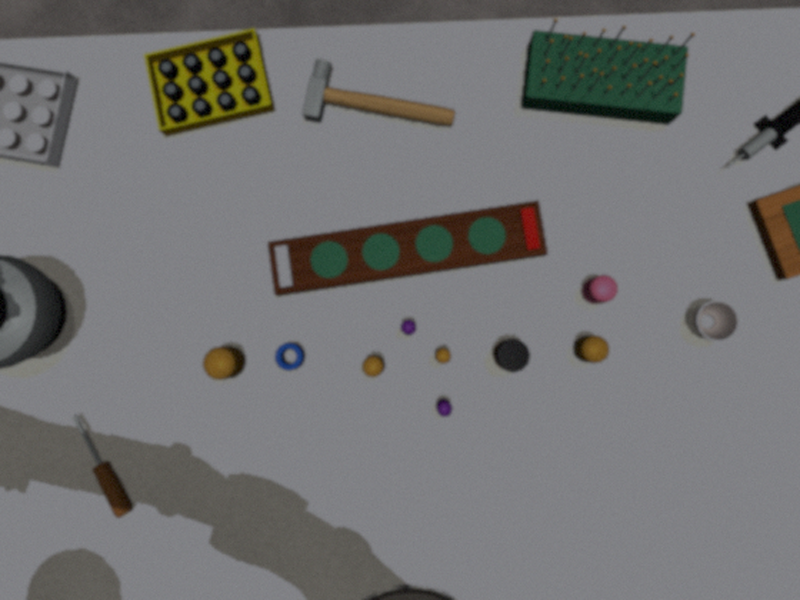

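View pics/scene0.png

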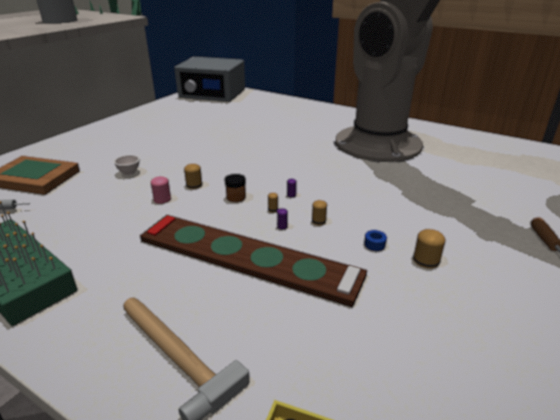

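The top view shows red bar at right (−y) and the white bar at left. So a=46, b=38, c=30, d=22. In the 800-px view, the stakes are at (221,362)=46, (594,348)=38, (373,366)=30 and (443,355)=22, with the jar at (511,355) and the purple look-alikes at (408,327) and (444,407).

```bash
cat > h.py <<'E'
import numpy as np, cv2
from scipy.optimize import fsolve
from plant import bot
D={22:(.011,.0345,.040),30:(.015,.0385,.046),38:(.019,.0425,.052),46:(.023,.0465,.058)}
def proj(c,P):
    p=np.atleast_2d(P)@c["world_to_cam"][:3,:3].T+c["world_to_cam"][:3,3]
    return np.c_[c["cx"]+c["fx"]*p[:,0]/-p[:,2], c["cy"]-c["fy"]*p[:,1]/-p[:,2]]
def centroid(pts):
    m=cv2.moments(cv2.convexHull(pts.astype(np.float32))); return np.array([m["m10"],m["m01"]])/m["m00"],m["m00"]
def model(c,x,y,d,z0):
    a=np.linspace(0,2*np.pi,40); r,hs,h=D[d]
    P=[np.c_[x+k*r*np.cos(a),y+k*r*np.sin(a),0*a+z0+z] for k,z in((1,.00),(1,hs),(.72,hs+.5*(h-hs)),(.4,hs+.85*(h-hs)))]
    return centroid(proj(c,np.vstack(P)))
def disc(c,x,y,z=.016,r=.027):
    a=np.linspace(0,2*np.pi,40); return centroid(proj(c,np.c_[x+r*np.cos(a),y+r*np.sin(a),0*a+z]))
def solve(f,uv,g=(.55,0)):
    return fsolve(lambda q:f(*q)[0]-uv,g)
def blobs(im,lo,hi,amin=40):
    hsv=cv2.cvtColor(im,cv2.COLOR_BGR2HSV); m=cv2.inRange(hsv,np.array(lo),np.array(hi))
    n,l,s,c=cv2.connectedComponentsWithStats(m); out=[]
    for i in range(1,n):
        if s[i,4]>=amin:
            ct=max(cv2.findContours((l==i).astype(np.uint8),0,1)[0],key=len)
            out.append((np.mean(cv2.convexHull(ct),axis=(0,1)),*centroid(ct),s[i]))
    return out
E
python3 - <<'E'
from h import *
for n in("top","scene"):
    im=cv2.imread(f"pics/{n}0.png"); c=bot.get_calibration(n)
    for nm,lo,hi in(("brass",(12,110,40),(30,255,255)),("green",(55,60,30),(90,255,255))):
        for b in blobs(im,lo,hi):
            uv=b[1]; g=(.55,0)
            row=[np.round(uv,1),b[3][2:5]]
            if nm=="brass":
                for d in D:
                    x=solve(lambda x,y:model(c,x,y,d,0),uv); row+=[d,np.round(x,4),round(model(c,*x,d,0)[1])]
            else:
                x=solve(lambda x,y:disc(c,x,y),uv); row+=[np.round(x,4),round(disc(c,*x)[1])]
            print(n,nm,*row)
E
```

```text
top brass [145.8  56.9] [  90   74 3247] 22 [0.8583 0.2788] 176 30 [0.8572 0.278 ] 296 38 [0.8561 0.2771] 447 46 [0.8549 0.2762] 629
top brass [272.3  74.2] [ 90  25 872] 22 [0.8107 0.01  ] 152 30 [0.8097 0.0099] 261 38 [0.8086 0.0098] 399 46 [0.8076 0.0097] 567
top brass [547.7 158.9] [  32   64 1063] 22 [ 0.6137 -0.5456] 214 30 [ 0.6133 -0.5441] 359 38 [ 0.6129 -0.5425] 540 46 [ 0.6125 -0.541 ] 759
top brass [269.6 164. ] [22 12 43] 22 [0.6197 0.02  ] 120 30 [0.6192 0.0198] 214 38 [0.6186 0.0197] 335 46 [0.618  0.0195] 483
top brass [252.1 173.4] [10 19 42] 22 [0.6011 0.0565] 120 30 [0.6006 0.0562] 213 38 [0.6001 0.056 ] 334 46 [0.5996 0.0557] 482
top brass [290.1 179.8] [14 17 46] 22 [ 0.5856 -0.0216] 114 30 [ 0.5851 -0.0216] 204 38 [ 0.5847 -0.0216] 321 46 [ 0.5842 -0.0216] 465
top brass [414.7 243.8] [ 19  17 274] 22 [ 0.4484 -0.2698] 151 30 [ 0.4484 -0.269 ] 262 38 [ 0.4485 -0.2681] 405 46 [ 0.4486 -0.2673] 579
top brass [154.9 253.5] [ 24  22 412] 22 [0.4412 0.2599] 150 30 [0.4413 0.259 ] 260 38 [0.4413 0.2581] 400 46 [0.4415 0.2572] 571
top brass [309.5 248.4] [10 10 70] 22 [
[... 2250 characters left out ...]
  5.8] [10 13 86] [-1.6379 -3.0234] 4
scene green [135.9   7. ] [  9  15 126] [-1.686  -2.7978] 4
scene green [ 30.7 168.8] [ 55  18 566] [ 0.6094 -0.6196] 186
scene green [ 12.9 233.4] [ 26  25 253] [ 0.781  -0.3976] 399
scene green [189.3 234.2] [ 30  17 370] [ 0.6135 -0.1255] 400
scene green [ 29.4 276.9] [  76   95 3798] [ 0.835  -0.2592] 607
scene green [226.1 245.1] [ 30  18 411] [ 0.6044 -0.0489] 447
scene green [266.4 256.8] [ 32  19 466] [0.5945 0.0286] 500
scene green [308.7 269. ] [ 33  21 530] [0.5851 0.1041] 562h.py:17: RuntimeWarning: The iteration is not making good progress, as measured by the 
 improvement from the last ten iterations.
  return fsolve(lambda q:f(*q)[0]-uv,g)
```

Call:
arm_command --slide '[[-26, -23, 0], [-53, -46, 0], [-79, -69, 0], [-106, -93, 0], [-132, -116, 0]]' --turn '[[0, 0, -0.08], [0, 0, -0.16], [0, 0, -0.24], [0, 0, -0.32], [0, 0, -0.38]]' --fingers -0.6

```text
clock: 0.52
eef_pos: [0.3303, 0.4682, 0.2389]
ee_rot: [-0.002, 1.0, -0.0, -0.0]
ft_force: [1.3, 1.0, -0.4]
gripper_width: 0.0684
finger_force: 0.0
```

Call:
arm_command --slide '[[-18, -35, 0], [-36, -70, 0], [-54, -106, 0], [-72, -141, 0], [-90, -176, 0]]' --turn '[[0, 0, 0], [0, 0, 0], [0, 0, 0], [0, 0, 0], [0, 0, 0]]'

```text
clock: 0.93
eef_pos: [0.4202, 0.2922, 0.2391]
ee_rot: [-0.0, 1.0, -0.0, -0.0]
ft_force: [1.0, 1.3, 0.2]
gripper_width: 0.0686
finger_force: 0.0
```

Call:
arm_command --slide '[[-9, -18, 20], [-18, -36, 40], [-18, -36, 40]]' --turn '[[0, 0, 0], [0, 0, 0], [0, 0, 0]]'

```text
clock: 1.18
eef_pos: [0.4379, 0.2522, 0.196]
ee_rot: [0.003, 1.0, -0.003, -0.002]
ft_force: [-0.3, 0.1, -0.4]
gripper_width: 0.0679
finger_force: 0.0
```

```bash
python3 - <<'E'
from h import *
c=bot.get_calibration("wrist"); im=bot.snapshot("wrist"); s=bot.state()
cv2.imwrite("pics/w1.png",im); np.save("w1.npy",c,allow_pickle=True)
W=c["world_to_cam"]; print(s["eef_pos"],s["joints"].round(2),-W[:3,:3].T@W[:3,3],W[2,:3],c["fx"])
print(proj(c,[[.438,.256,0],[.438,.256,.058]]))
E
```

```text
[0.43751741 0.25504932 0.19743758] [-0.73  0.25  0.09  2.   -0.03  0.9   0.94] [0.35770654 0.25265645 0.33014925] [-0.30725385  0.006166    0.95160761] 318.22262501317977
[[284.1726456  183.83205078]
 [284.85190115 199.2488201 ]]
```

View pics/w1.png

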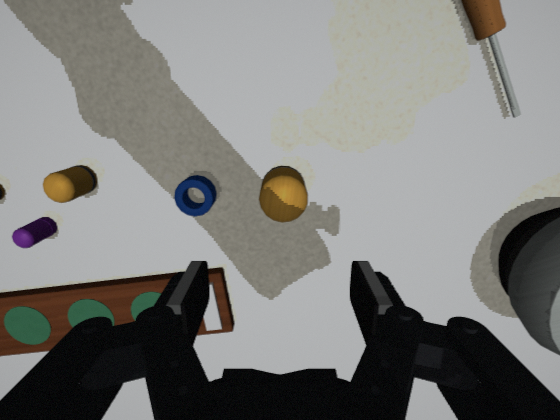

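The wrist view shows stake_46 at about (284,193), blue ring at (195,195), stake_30 at (70,184), rail at lower left. The estimate of (0.438,0.256) fits; refining.

```bash
cat >> h.py <<'E'
def fit(c,im,d,x,y,z0=0,hi=40):
    "silhouette centroid fit near a guess"
    hsv=cv2.cvtColor(im,cv2.COLOR_BGR2HSV); m=cv2.inRange(hsv,np.array((8,90,20)),np.array((hi,255,255)))
    uv=proj(c,[[x,y,z0+D[d][1]/2]])[0]
    n,l,s,ce=cv2.connectedComponentsWithStats(m); ok=[i for i in range(1,n) if s[i,4]>60]
    i=min(ok,key=lambda i:np.hypot(*(ce[i]-uv)))
    ct=max(cv2.findContours((l==i).astype(np.uint8),0,1)[0],key=len); k,a=centroid(ct)
    q=solve(lambda x,y:model(c,x,y,d,z0),k,(x,y)); return q.round(4),k.round(1),a,round(model(c,*q,d,z0)[1]),s[i,:4]
E
python3 - <<'E'
from h import *
c=np.load("w1.npy",allow_pickle=True).item(); im=cv2.imread("pics/w1.png")
print(fit(c,im,46,.438,.256)); print(fit(c,im,30,.43,.04))
c=bot.get_calibration("top"); im=cv2.imread("pics/top0.png")
for d,x,y in((46,.438,.256),(30,.43,.04),(22,.442,-.057),(38,.444,-.268)): print(d,fit(c,im,d,x,y))
E
```

```text
(array([0.4411, 0.2543]), array([282.8, 194.3]), 2046.0, 2208, array([259, 166,  48,  56], dtype=int32))
(array([0.4319, 0.0399]), array([ 67.5, 184. ]), 1279.0, 1493, array([ 43, 167,  50,  36], dtype=int32))
46 (array([0.4415, 0.255 ]), array([156. , 253.4]), 454.0, 570, array([143, 243,  27,  22], dtype=int32))
30 (array([0.4318, 0.0417]), array([260.8, 255.8]), 140.0, 196, array([254, 249,  14,  14], dtype=int32))
22 (array([ 0.4442, -0.0574]), array([309.6, 248.4]), 68.0, 102, array([305, 244,  10,  10], dtype=int32))
38 (array([ 0.4488, -0.2665]), array([413.9, 243.7]), 306.0, 404, array([403, 235,  23,  18], dtype=int32))
```

Call:
arm_command --slide '[[-3, 0, 38], [-3, 0, 76], [-3, 0, 112], [-3, 0, 145], [-3, 0, 172]]' --turn '[[0, 0, 0], [0, 0, 0], [0, 0, 0], [0, 0, 0], [0, 0, 0]]'

```text
clock: 1.65
eef_pos: [0.4399, 0.2597, 0.0256]
ee_rot: [-0.001, 1.0, 0.0, -0.0]
ft_force: [0.6, 0.4, -0.4]
gripper_width: 0.0682
finger_force: 0.0
```

Call:
arm_command --slide '[[0, 0, 8], [0, 0, 8]]' --turn '[[0, 0, 0], [0, 0, 0]]'

```text
clock: 1.82
eef_pos: [0.4394, 0.2587, 0.0178]
ee_rot: [-0.001, 1.0, -0.001, -0.002]
ft_force: [0.2, -1.0, -0.6]
gripper_width: 0.0684
finger_force: 0.0
```

Call:
arm_command --slide '[[0, 0, 0], [0, 0, 0], [0, 0, 0], [0, 0, 0]]' --turn '[[0, 0, 0], [0, 0, 0], [0, 0, 0], [0, 0, 0]]' --fingers 1 --newtons 50

```text
clock: 2.15
eef_pos: [0.4418, 0.2579, 0.0213]
ee_rot: [0.0, 1.0, 0.0, 0.001]
ft_force: [-1.0, -4.3, 8.3]
gripper_width: 0.0448
finger_force: 52.0
```

Call:
arm_command --slide '[[0, 0, 0], [0, 0, -10], [0, 0, -30], [0, 0, -60], [0, 0, -60]]' --turn '[[0, 0, 0], [0, 0, 0], [0, 0, 0], [0, 0, 0], [0, 0, 0]]'

```text
clock: 2.57
eef_pos: [0.4433, 0.2604, 0.0843]
ee_rot: [-0.0, 1.0, 0.003, 0.003]
ft_force: [1.6, 1.3, -7.0]
gripper_width: 0.0444
finger_force: 54.0
```

```bash
python3 - <<'E'
from h import *
c=bot.get_calibration("wrist"); im=bot.snapshot("wrist"); s=bot.state()
cv2.imwrite("pics/w2.png",im)
print({k:np.round(v,4) for k,v in s.items() if k[0] not in'j'})
for b in blobs(im,(55,60,30),(90,255,255),300): print(b[1],b[2],solve(lambda x,y:disc(c,x,y),b[1]).round(4),b[3])
E
```

```text
{'clock': np.float64(2.6167), 'eef_pos': array([0.4427, 0.2601, 0.0824]), 'ee_rot': array([-3.0e-04,  1.0e+00,  2.3e-03,  2.7e-03]), 'ft_force': array([ 0.4828,  0.2804, -8.6988]), 'wrist_torque': array([ 0.0781, -0.058 ,  0.0107]), 'finger_force': np.float64(53.9003), 'gripper_width': np.float64(0.0449)}
[ 10.11279334 390.90562705] 660.5 [0.5888 0.0391] [  0 373  29  41 693]
```

View pics/w2.png

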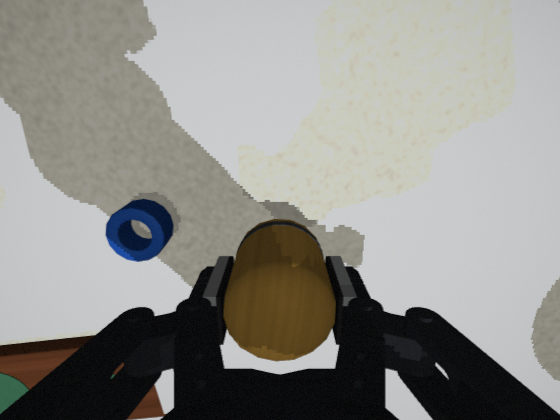

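Call:
arm_command --slide '[[-34, -15, -10], [-69, -30, -20], [-104, -45, -20], [-130, -55, -20], [-144, -60, -20]]' --turn '[[0, 0, 0], [0, 0, 0], [0, 0, 0], [0, 0, 0], [0, 0, 0]]'

```text
clock: 3.03
eef_pos: [0.5881, 0.1951, 0.0986]
ee_rot: [0.002, 1.0, -0.001, 0.001]
ft_force: [0.4, 0.3, -7.5]
gripper_width: 0.0448
finger_force: 53.9
```

Call:
arm_command --slide '[[0, 0, 0]]' --turn '[[0, 0, 0]]'

```text
clock: 3.12
eef_pos: [0.5881, 0.1951, 0.0983]
ee_rot: [0.002, 1.0, -0.001, 0.001]
ft_force: [0.6, -0.6, -8.1]
gripper_width: 0.0447
finger_force: 53.9
```

```bash
python3 - <<'E'
from h import *
for i in range(3):
    c=bot.get_calibration("wrist"); im=bot.snapshot("wrist"); s=bot.state(); p=s["eef_pos"]
    print(p.round(4),s["ee_rot"].round(4), "held",fit(c,im,46,p[0],p[1],p[2]-.018))
    for b in blobs(im,(55,60,30),(90,255,255),300): print("  ",b[1].round(1),b[2],solve(lambda x,y:disc(c,x,y),b[1]).round(4),b[3])
cv2.imwrite("pics/w3.png",im)
E
```

```text
[0.5855 0.1965 0.0978] [ 1.4e-03  1.0e+00 -6.0e-04 -5.0e-04] held (array([0.5646, 0.1523]), array([174.6, 248.8]), 51656.5, 14335, array([  0, 146, 336, 215], dtype=int32))
   [153.7 216. ] 4014.0 [0.5854 0.1039] [ 117  182   75   69 4073]
   [ 52.3 228.3] 3870.5 [0.5947 0.0286] [  15  195   75   68 3917]
[0.5838 0.1978 0.0976] [ 3.0e-04  1.0e+00 -4.0e-04 -1.4e-03] held (array([0.5631, 0.1535]), array([174.3, 251.1]), 50918.5, 14342, array([  0, 150, 336, 211], dtype=int32))
   [151.9 219.7] 4010.0 [0.5854 0.104 ] [ 115  185   75   70 4060]
   [ 50.5 232. ] 3844.0 [0.5948 0.0286] [  13  199   76   67 3894]
[0.583  0.1986 0.0977] [-4.0e-04  1.0e+00 -2.0e-04 -1.7e-03] held (array([0.562 , 0.1546]), array([174. , 252.6]), 50464.0, 14385, array([  0, 152, 336, 209], dtype=int32))
   [150.2 222.2] 3985.0 [0.5856 0.1038] [ 113  188   75   69 4041]
   [ 49.  234.3] 3850.0 [0.595  0.0286] [  12  201   75   68 3897]
```

View pics/w3.png

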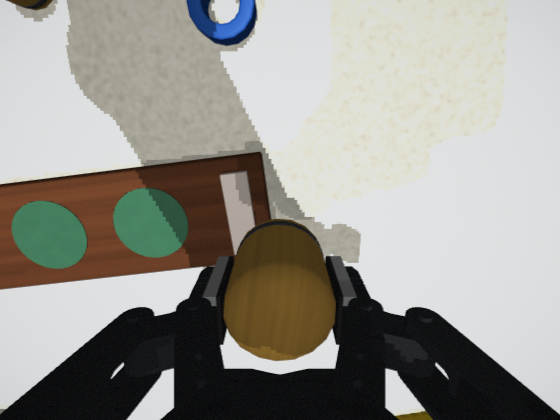

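Held stake_46 silhouette spans rows 219–360, cols 223–336; marks a and b at (150,222) and (49,234), consistent with the top camera. Working out the held stake's offset from the TCP.

```bash
cat >> h.py <<'E'
def held(c,p,d,top,bot_):
    "x offset from TCP and foot height from silhouette's first and last rows"
    from scipy.optimize import fsolve
    r,hs,h=D[d]; a=np.linspace(0,2*np.pi,60)
    def f(q):
        P=np.vstack([np.c_[p[0]+q[0]+k*r*np.cos(a),p[1]+k*r*np.sin(a),0*a+q[1]+z] for k,z in((1,0),(1,hs),(.72,hs+.5*(h-hs)),(.4,hs+.85*(h-hs)),(0,h))])
        v=proj(c,P)[:,1]; return v.min()-top,v.max()-bot_
    return fsolve(f,(0,p[2]-.018))
E
python3 - <<'E'
from h import *
c=bot.get_calibration("wrist"); s=bot.state(); p=s["eef_pos"]
print(p,held(c,p,46,219,360)); 
q=held(c,p,46,219,360); print(proj(c,[[p[0]+q[0],p[1]+y,q[1]+.0465] for y in(-.023,.023)]))
E
```

```text
[0.58298564 0.19858737 0.09774703] [-0.00124256  0.07806551]
[[222.86619726 313.43354425]
 [338.65858774 313.49465676]]
```

Call:
arm_command --slide '[[-1, -30, 0], [-2, -60, 0], [-2, -82, 0], [-2, -95, 0], [-2, -95, 0]]' --turn '[[0, 0, 0], [0, 0, 0], [0, 0, 0], [0, 0, 0], [0, 0, 0]]'

```text
clock: 3.68
eef_pos: [0.5855, 0.0994, 0.0988]
ee_rot: [0.002, 1.0, -0.001, -0.001]
ft_force: [-0.6, -0.3, -8.3]
gripper_width: 0.0445
finger_force: 54.1
```

Call:
arm_command --slide '[[0, 0, 15], [0, 0, 25], [0, 0, 35], [0, 0, 45], [0, 0, 45]]' --turn '[[0, 0, 0], [0, 0, 0], [0, 0, 0], [0, 0, 0], [0, 0, 0]]'

```text
clock: 4.1
eef_pos: [0.5848, 0.104, 0.0516]
ee_rot: [-0.001, 1.0, -0.0, -0.002]
ft_force: [-2.2, -0.2, -8.6]
gripper_width: 0.0447
finger_force: 53.9
```

Call:
arm_command --slide '[[0, 0, 0], [0, 0, 0], [0, 0, 0], [0, 0, 0], [0, 0, 0]]' --turn '[[0, 0, 0], [0, 0, 0], [0, 0, 0], [0, 0, 0], [0, 0, 0]]'

```text
clock: 4.52
eef_pos: [0.5873, 0.1033, 0.0548]
ee_rot: [-0.0, 1.0, 0.0, 0.0]
ft_force: [-0.8, -0.5, -7.8]
gripper_width: 0.0446
finger_force: 54.1
```

Call:
arm_command --slide '[[0, 0, 0]]' --turn '[[0, 0, 0]]'

```text
clock: 4.6
eef_pos: [0.5871, 0.1033, 0.0547]
ee_rot: [-0.0, 1.0, 0.0, 0.0]
ft_force: [-0.2, 0.1, -7.9]
gripper_width: 0.0448
finger_force: 54.1
```

Call:
arm_command --slide '[[0, 0.5, 5], [0, 0.5, 10], [0, 0.5, 13], [0, 0.5, 15], [0, 0.5, 15]]' --turn '[[0, 0, 0], [0, 0, 0], [0, 0, 0], [0, 0, 0], [0, 0, 0]]'

```text
clock: 5.02
eef_pos: [0.5863, 0.1036, 0.0384]
ee_rot: [-0.0, 1.0, -0.0, -0.001]
ft_force: [-0.1, -0.3, -8.3]
gripper_width: 0.0447
finger_force: 54.1
```

Call:
arm_command --slide '[[0, 0, 0], [0, 0, 0], [0, 0, 0], [0, 0, 0], [0, 0, 0]]' --turn '[[0, 0, 0], [0, 0, 0], [0, 0, 0], [0, 0, 0], [0, 0, 0]]'

```text
clock: 5.43
eef_pos: [0.587, 0.1038, 0.0395]
ee_rot: [-0.0, 1.0, 0.0, 0.0]
ft_force: [0.7, -0.3, -9.0]
gripper_width: 0.0447
finger_force: 54.1
```

Call:
arm_command --slide '[[0, 0, 0.5], [0, 0, 1], [0, 0, 1.5], [0, 0, 2], [0, 0, 2]]' --turn '[[0, 0, 0], [0, 0, 0], [0, 0, 0], [0, 0, 0], [0, 0, 0]]'

```text
clock: 5.85
eef_pos: [0.5869, 0.1038, 0.0374]
ee_rot: [-0.0, 1.0, 0.0, -0.0]
ft_force: [-0.9, 0.0, -6.7]
gripper_width: 0.0448
finger_force: 54.3
```

Call:
arm_command --slide '[[0, 0, 0.3], [0, 0, 0.6], [0, 0, 0.6]]' --turn '[[0, 0, 0], [0, 0, 0], [0, 0, 0]]'

```text
clock: 6.1
eef_pos: [0.5869, 0.1038, 0.0374]
ee_rot: [-0.0, 1.0, 0.0, -0.0]
ft_force: [-4.2, -0.7, 3.6]
gripper_width: 0.0448
finger_force: 55.2
```

Call:
arm_command --slide '[[0, 0, 0.3], [0, 0, 0.6], [0, 0, 0.6]]' --turn '[[0, 0, 0], [0, 0, 0], [0, 0, 0]]'

```text
clock: 6.35
eef_pos: [0.5869, 0.1038, 0.0373]
ee_rot: [-0.0, 1.0, 0.0, 0.0]
ft_force: [-6.6, -0.9, 9.8]
gripper_width: 0.0447
finger_force: 56.0
```

Call:
arm_command --slide '[[0, 0, -0.7], [0, 0, -0.7], [0, 0, -0.7]]' --turn '[[0, 0, 0], [0, 0, 0], [0, 0, 0]]'

```text
clock: 6.6
eef_pos: [0.5869, 0.1038, 0.0373]
ee_rot: [-0.0, 1.0, 0.0, -0.0]
ft_force: [-5.0, -0.8, 7.0]
gripper_width: 0.0448
finger_force: 55.4
```

Call:
arm_command --slide '[[0, 0, 0], [0, 0, 0], [0, 0, 0], [0, 0, 0], [0, 0, 0]]' --turn '[[0, 0, 0], [0, 0, 0], [0, 0, 0], [0, 0, 0], [0, 0, 0]]' --fingers -0.6

```text
clock: 7.02
eef_pos: [0.5873, 0.1039, 0.0368]
ee_rot: [-0.0, 1.0, 0.0, 0.0]
ft_force: [0.8, 0.7, 0.1]
gripper_width: 0.0679
finger_force: 0.0
```

Call:
arm_command --slide '[[0, 0, -15], [0, 0, -45], [0, 0, -80], [0, 0, -115], [0, 0, -150]]' --turn '[[0, 0, 0], [0, 0, 0], [0, 0, 0], [0, 0, 0], [0, 0, 0]]'

```text
clock: 7.43
eef_pos: [0.5868, 0.1037, 0.1883]
ee_rot: [-0.0, 1.0, -0.0, -0.0]
ft_force: [0.7, 0.2, 0.1]
gripper_width: 0.0684
finger_force: 0.0
```

Call:
arm_command --slide '[[14, -36, 0], [28, -73, 0], [42, -110, 0], [56, -147, 0], [70, -184, 0]]' --turn '[[0, 0, 0], [0, 0, 0], [0, 0, 0], [0, 0, 0], [0, 0, 0]]'

```text
clock: 7.85
eef_pos: [0.5162, -0.0818, 0.1871]
ee_rot: [-0.0, 1.0, -0.0, 0.0]
ft_force: [0.8, 0.2, -1.1]
gripper_width: 0.0681
finger_force: 0.0
```

Call:
arm_command --slide '[[14, -36, 0], [28, -73, 0], [42, -110, 0], [56, -147, 0], [70, -184, 0]]' --turn '[[0, 0, 0], [0, 0, 0], [0, 0, 0], [0, 0, 0], [0, 0, 0]]'

```text
clock: 8.27
eef_pos: [0.4461, -0.2659, 0.1871]
ee_rot: [-0.0, 1.0, -0.0, 0.0]
ft_force: [0.7, -0.2, -0.1]
gripper_width: 0.0683
finger_force: 0.0
```

Call:
arm_command --slide '[[0, 0, 0], [0, 0, 0], [0, 0, 0], [0, 0, 0], [0, 0, 0]]' --turn '[[0, 0, 0], [0, 0, 0], [0, 0, 0], [0, 0, 0], [0, 0, 0]]'

```text
clock: 8.68
eef_pos: [0.4478, -0.2627, 0.1867]
ee_rot: [-0.001, 1.0, 0.0, 0.0]
ft_force: [-0.3, -0.1, -0.1]
gripper_width: 0.0688
finger_force: 0.0
```

```bash
python3 - <<'E'
from h import *
c=bot.get_calibration("wrist"); im=bot.snapshot("wrist"); s=bot.state(); p=s["eef_pos"]
cv2.imwrite("pics/w4.png",im)
print(p.round(4),s["ee_rot"].round(4),s["joints"].round(2),fit(c,im,38,.447,-.267))
c=bot.get_calibration("top"); im=bot.snapshot("top"); cv2.imwrite("pics/top1.png",im)
print(fit(c,im,46,.586,.104,.016)); print(fit(c,im,38,.447,-.267))
E
```

```text
[ 0.4477 -0.2628  0.1867] [-1.4e-03  1.0e+00  2.0e-04  0.0e+00] [ 0.19  0.29  0.27  1.99 -0.1   0.87  2.08] (array([ 0.4481, -0.2649]), array([277.2, 192.4]), 1473.0, 1624, array([257, 169,  41,  47], dtype=int32))
(array([ 0.5949, -0.0115]), array([284.8, 173.5]), 6928.0, 490, array([189, 142, 193,  64], dtype=int32))
(array([ 0.4513, -0.2615]), array([411.4, 242.5]), 211.0, 401, array([402, 236,  22,  16], dtype=int32))
```

View pics/w4.png

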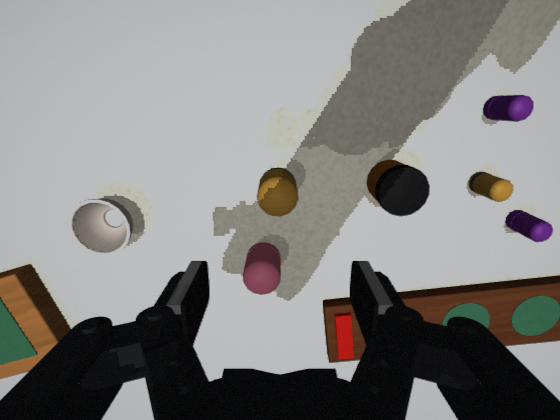

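Call:
arm_command --slide '[[0, -2, 38], [0, -2, 76], [0, -2, 112], [0, -2, 140], [0, -2, 160]]' --turn '[[0, 0, 0], [0, 0, 0], [0, 0, 0], [0, 0, 0], [0, 0, 0]]'

```text
clock: 9.2
eef_pos: [0.4461, -0.2648, 0.0242]
ee_rot: [-0.001, 1.0, 0.001, -0.001]
ft_force: [-0.5, 0.8, -0.2]
gripper_width: 0.0682
finger_force: 0.0
```

Call:
arm_command --slide '[[0, 0, 4], [0, 0, 8], [0, 0, 8], [0, 0, 8], [0, 0, 8]]' --turn '[[0, 0, 0], [0, 0, 0], [0, 0, 0], [0, 0, 0], [0, 0, 0]]'

```text
clock: 9.62
eef_pos: [0.448, -0.2667, 0.0202]
ee_rot: [-0.0, 1.0, -0.0, 0.001]
ft_force: [-0.3, -0.1, 0.0]
gripper_width: 0.0687
finger_force: 0.0
```

Call:
arm_command --slide '[[0, 0, 0], [0, 0, 0], [0, 0, 0], [0, 0, 0], [0, 0, 0]]' --turn '[[0, 0, 0], [0, 0, 0], [0, 0, 0], [0, 0, 0], [0, 0, 0]]' --fingers 1 --newtons 45

```text
clock: 10.03
eef_pos: [0.4474, -0.2661, 0.0197]
ee_rot: [-0.0, 1.0, 0.0, 0.0]
ft_force: [-0.7, 2.2, 8.3]
gripper_width: 0.0367
finger_force: 44.4
```

Call:
arm_command --slide '[[0, 0, 0], [0, 0, 0]]' --turn '[[0, 0, 0], [0, 0, 0]]'

```text
clock: 10.2
eef_pos: [0.4474, -0.2661, 0.0197]
ee_rot: [-0.0, 1.0, 0.0, 0.0]
ft_force: [-1.3, 2.3, 8.0]
gripper_width: 0.0368
finger_force: 44.4
```

Call:
arm_command --slide '[[0, 0, -10], [0, 0, -35], [0, 0, -65], [0, 0, -90], [-10, 20, -90]]' --turn '[[0, 0, 0], [0, 0, 0], [0, 0, 0], [0, 0, 0], [0, 0, 0]]'

```text
clock: 10.62
eef_pos: [0.457, -0.2518, 0.1137]
ee_rot: [0.004, 1.0, -0.003, 0.003]
ft_force: [1.3, -1.0, -4.7]
gripper_width: 0.0363
finger_force: 46.4
```

Call:
arm_command --slide '[[-16, 33, 0], [-32, 65, 0], [-48, 97, 0], [-64, 129, 0], [-80, 161, 0]]' --turn '[[0, 0, 0], [0, 0, 0], [0, 0, 0], [0, 0, 0], [0, 0, 0]]'

```text
clock: 11.03
eef_pos: [0.5367, -0.0836, 0.109]
ee_rot: [0.0, 1.0, -0.0, -0.0]
ft_force: [1.1, 0.2, -4.7]
gripper_width: 0.0366
finger_force: 46.4
```

Call:
arm_command --slide '[[-16, 33, 0], [-32, 65, 0], [-46, 92, 0], [-54, 107, 0], [-57, 114, 0]]' --turn '[[0, 0, 0], [0, 0, 0], [0, 0, 0], [0, 0, 0], [0, 0, 0]]'

```text
clock: 11.45
eef_pos: [0.5946, 0.0325, 0.1088]
ee_rot: [-0.002, 1.0, 0.001, 0.0]
ft_force: [0.6, 0.3, -4.7]
gripper_width: 0.0366
finger_force: 46.4
```

Call:
arm_command --slide '[[0, 0, 10], [0, 0, 20], [0, 0, 30], [0, 0, 30], [0, 0, 30]]' --turn '[[0, 0, 0], [0, 0, 0], [0, 0, 0], [0, 0, 0], [0, 0, 0]]'

```text
clock: 11.87
eef_pos: [0.5924, 0.0268, 0.0775]
ee_rot: [0.001, 1.0, -0.001, -0.002]
ft_force: [-0.2, 0.2, -3.8]
gripper_width: 0.0367
finger_force: 46.3
```

Call:
arm_command --slide '[[0, 0, 0], [0, 0, 0], [0, 0, 0], [0, 0, 0], [0, 0, 0]]' --turn '[[0, 0, 0], [0, 0, 0], [0, 0, 0], [0, 0, 0], [0, 0, 0]]'

```text
clock: 12.28
eef_pos: [0.5941, 0.0288, 0.0791]
ee_rot: [-0.0, 1.0, 0.0, 0.0]
ft_force: [0.6, 0.0, -3.9]
gripper_width: 0.0367
finger_force: 46.4
```

```bash
python3 - <<'E'
from h import *
c=bot.get_calibration("wrist"); im=bot.snapshot("wrist"); s=bot.state(); p=s["eef_pos"]
cv2.imwrite("pics/w5.png",im); np.save("w5.npy",(c,p),allow_pickle=False) if 0 else None
print(p.round(4),s["ee_rot"].round(4),s["joints"].round(2)); print(fit(c,im,46,.5858,.1038,.016))
E
```

```text
[0.594  0.0288 0.0791] [-1.e-04  1.e+00  1.e-04  2.e-04] [-0.3   0.55  0.19  1.89 -0.15  0.72  1.55]
(array([0.5643, 0.0789]), array([374.1, 201.6]), 399.0, 7912, array([359, 186,  38,  38], dtype=int32))
```

View pics/w5.png

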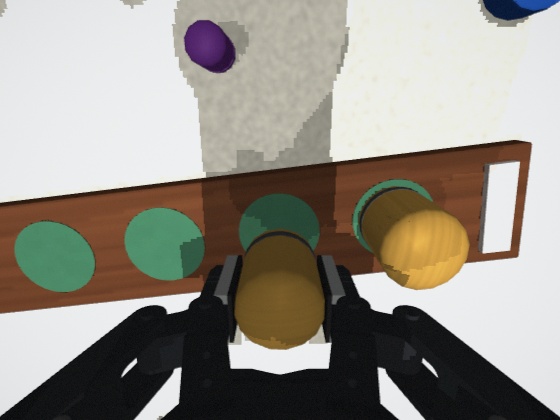

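```bash
python3 - <<'E'
from h import *
c=bot.get_calibration("wrist"); s=bot.state(); p=s["eef_pos"]
print(held(c,p,38,231,349))
a=np.linspace(0,2*np.pi,90)
for r,x,y in((.027,.5855,.1039),(.023,.5856,.1039),(.027,.5949,.0287)):
    u=proj(c,np.c_[x+r*np.cos(a),y+r*np.sin(a),0*a+.016]); print(u.min(0).round(1),u.max(0).round(1))
im=cv2.imread("pics/w5.png"); cr=im[160:310,330:490]; cv2.imwrite("pics/w5c.png",cv2.resize(cr,None,fx=4,fy=4,interpolation=cv2.INTER_CUBIC))
E
```

```text
[0.00212869 0.05778592]
[352.8 178.4] [435.3 255.5]
[358.9 184.7] [429.1 250.3]
[239.3 192.7] [320.2 267.7]
```

View pics/w5c.png

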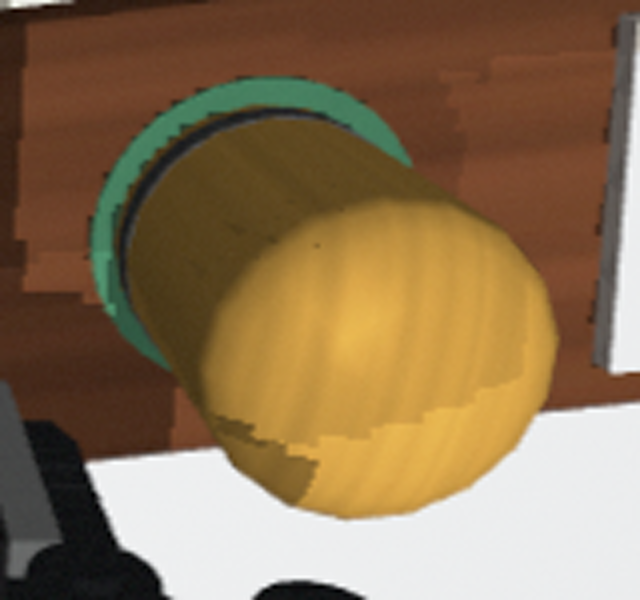

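Stake_46 sits within about 1 mm of mark a's centre (foot edge at (360,186), predicted (359,185)). Lowering stake_38 on mark b, with the TCP 1 mm nearer.

Call:
arm_command --slide '[[1, 0, 12], [1, 0, 24], [1, 0, 33], [1, 0, 38], [1, 0, 40]]' --turn '[[0, 0, 0], [0, 0, 0], [0, 0, 0], [0, 0, 0], [0, 0, 0]]'

```text
clock: 12.75
eef_pos: [0.5917, 0.0287, 0.0369]
ee_rot: [-0.0, 1.0, -0.0, -0.001]
ft_force: [-0.1, 0.1, -5.0]
gripper_width: 0.0365
finger_force: 46.3
```

Call:
arm_command --slide '[[0, 0, 0], [0, 0, 0], [0, 0, 0], [0, 0, 0], [0, 0, 0]]' --turn '[[0, 0, 0], [0, 0, 0], [0, 0, 0], [0, 0, 0], [0, 0, 0]]'

```text
clock: 13.17
eef_pos: [0.5933, 0.0288, 0.0393]
ee_rot: [-0.0, 1.0, 0.0, 0.0]
ft_force: [-0.4, -0.5, -4.5]
gripper_width: 0.0365
finger_force: 46.4
```

Call:
arm_command --slide '[[0, 0, 0.8], [0, 0, 1.6], [0, 0, 2.4], [0, 0, 3.2], [0, 0, 3.2]]' --turn '[[0, 0, 0], [0, 0, 0], [0, 0, 0], [0, 0, 0], [0, 0, 0]]'

```text
clock: 13.58
eef_pos: [0.5929, 0.0289, 0.0358]
ee_rot: [-0.0, 1.0, 0.0, -0.0]
ft_force: [-0.8, 0.8, -0.7]
gripper_width: 0.0365
finger_force: 46.7
```

Call:
arm_command --slide '[[0, 0, 0.2], [0, 0, 0.4], [0, 0, 0.4]]' --turn '[[0, 0, 0], [0, 0, 0], [0, 0, 0]]'

```text
clock: 13.83
eef_pos: [0.5929, 0.0288, 0.0358]
ee_rot: [-0.0, 1.0, 0.0, 0.0]
ft_force: [-2.6, 0.0, 4.8]
gripper_width: 0.0367
finger_force: 47.4
```

Call:
arm_command --slide '[[0, 0, -0.3], [0, 0, -0.3], [0, 0, -0.3], [0, 0, -0.3], [0, 0, -0.3]]' --turn '[[0, 0, 0], [0, 0, 0], [0, 0, 0], [0, 0, 0], [0, 0, 0]]' --fingers -0.3

```text
clock: 14.25
eef_pos: [0.5931, 0.0288, 0.0355]
ee_rot: [-0.0, 1.0, 0.0, 0.0]
ft_force: [0.5, -0.3, 0.8]
gripper_width: 0.0559
finger_force: 0.0
```

Call:
arm_command --slide '[[0, 0, -15], [0, 0, -45], [0, 0, -80], [0, 0, -115], [0, 0, -150]]' --turn '[[0, 0, 0], [0, 0, 0], [0, 0, 0], [0, 0, 0], [0, 0, 0]]'

```text
clock: 14.67
eef_pos: [0.5926, 0.0287, 0.1869]
ee_rot: [0.0, 1.0, -0.0, -0.0]
ft_force: [-0.0, 0.2, -0.3]
gripper_width: 0.0558
finger_force: 0.0
```

Call:
arm_command --slide '[[36, 3, 0], [72, 6, 0], [108, 9, 0], [140, 11, 0], [161, 12, 0]]' --turn '[[0, 0, 0], [0, 0, 0], [0, 0, 0], [0, 0, 0], [0, 0, 0]]'

```text
clock: 15.08
eef_pos: [0.4285, 0.0407, 0.1851]
ee_rot: [-0.0, 1.0, 0.0, -0.001]
ft_force: [-0.2, 0.4, 0.6]
gripper_width: 0.0557
finger_force: 0.0
```

Call:
arm_command --slide '[[0, 0, 0], [0, 0, 0], [0, 0, 0], [0, 0, 0], [0, 0, 0]]' --turn '[[0, 0, 0], [0, 0, 0], [0, 0, 0], [0, 0, 0], [0, 0, 0]]'

```text
clock: 15.5
eef_pos: [0.433, 0.0407, 0.1855]
ee_rot: [0.0, 1.0, -0.0, 0.0]
ft_force: [-0.5, 0.1, 0.5]
gripper_width: 0.0558
finger_force: 0.0
```

```bash
python3 - <<'E'
from h import *
c=bot.get_calibration("wrist"); im=bot.snapshot("wrist"); s=bot.state(); p=s["eef_pos"]
cv2.imwrite("pics/w6.png",im)
print(p.round(4),s["ee_rot"].round(4),s["joints"].round(2),fit(c,im,30,.432,.041),fit(c,im,22,.443,-.057))
print([b[1:3]+(solve(lambda x,y:disc(c,x,y),b[1]).round(4),) for b in blobs(im,(55,60,30),(90,255,255),300)])
E
```

```text
[0.4328 0.0407 0.1854] [ 1.e-04  1.e+00 -1.e-04  1.e-04] [-0.43  0.15  0.21  2.17 -0.04  0.83  1.38] (array([0.4313, 0.0416]), array([280.6, 189.7]), 934.0, 1043, array([265, 170,  32,  39], dtype=int32)) (array([ 0.4441, -0.0578]), array([179.5, 201.2]), 569.5, 701, array([165, 187,  30,  29], dtype=int32))
[(array([268.73125   , 323.51680556]), 1200.0, array([0.5916, 0.0283])), (array([216.43676313, 336.6318328 ]), 311.0, array([ 0.6097, -0.0324]))]
```

View pics/w6.png

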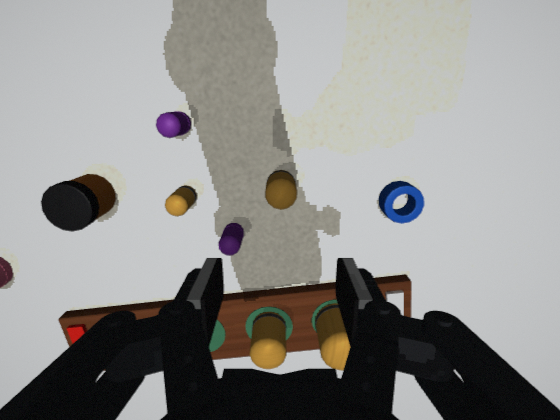

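Stake_30 is at (281,190), both look-alikes clear of the fingers.

Call:
arm_command --slide '[[1, 0.5, 38], [1, 0.5, 76], [1, 0.5, 112], [1, 0.5, 140], [1, 0.5, 158]]' --turn '[[0, 0, 0], [0, 0, 0], [0, 0, 0], [0, 0, 0], [0, 0, 0]]'

```text
clock: 15.97
eef_pos: [0.4299, 0.0409, 0.0246]
ee_rot: [-0.0, 1.0, -0.001, -0.002]
ft_force: [0.6, 0.7, 1.6]
gripper_width: 0.0556
finger_force: 0.0
```

Call:
arm_command --slide '[[0, 0, 4], [0, 0, 8], [0, 0, 8], [0, 0, 8], [0, 0, 8]]' --turn '[[0, 0, 0], [0, 0, 0], [0, 0, 0], [0, 0, 0], [0, 0, 0]]'

```text
clock: 16.38
eef_pos: [0.432, 0.0415, 0.0206]
ee_rot: [-0.0, 1.0, 0.0, 0.001]
ft_force: [0.8, 0.2, -0.7]
gripper_width: 0.0558
finger_force: 0.0
```

Call:
arm_command --slide '[[0, 0, 0], [0, 0, 0], [0, 0, 0], [0, 0, 0], [0, 0, 0]]' --turn '[[0, 0, 0], [0, 0, 0], [0, 0, 0], [0, 0, 0], [0, 0, 0]]' --fingers 1 --newtons 35

```text
clock: 16.8
eef_pos: [0.4315, 0.0415, 0.0204]
ee_rot: [-0.0, 1.0, 0.0, 0.001]
ft_force: [-1.3, 0.5, 8.7]
gripper_width: 0.0281
finger_force: 33.9
```

Call:
arm_command --slide '[[0, 0, 0], [0, 0, 0], [0, 0, 0]]' --turn '[[0, 0, 0], [0, 0, 0], [0, 0, 0]]'

```text
clock: 17.05
eef_pos: [0.4315, 0.0415, 0.0204]
ee_rot: [-0.0, 1.0, 0.0, 0.001]
ft_force: [-1.1, -0.0, 9.1]
gripper_width: 0.0282
finger_force: 33.9
```

Call:
arm_command --slide '[[0, 0, -10], [0, 0, -35], [0, 0, -65], [0, 0, -90], [0, -15, -90]]' --turn '[[0, 0, 0], [0, 0, 0], [0, 0, 0], [0, 0, 0], [0, 0, 0]]'

```text
clock: 17.47
eef_pos: [0.4337, 0.0289, 0.114]
ee_rot: [-0.002, 1.0, 0.002, 0.004]
ft_force: [1.7, 0.9, -2.6]
gripper_width: 0.0279
finger_force: 35.5
```

Call:
arm_command --slide '[[-36, -15, 0], [-72, -30, 0], [-108, -46, 0], [-144, -62, 0], [-173, -75, 0]]' --turn '[[0, 0, 0], [0, 0, 0], [0, 0, 0], [0, 0, 0], [0, 0, 0]]'

```text
clock: 17.88
eef_pos: [0.606, -0.0502, 0.1102]
ee_rot: [0.0, 1.0, -0.0, 0.0]
ft_force: [0.5, 0.0, -2.9]
gripper_width: 0.0281
finger_force: 35.5
```

Call:
arm_command --slide '[[0, 0, 10], [0, 0, 20], [0, 0, 30], [0, 0, 30], [0, 0, 30]]' --turn '[[0, 0, 0], [0, 0, 0], [0, 0, 0], [0, 0, 0], [0, 0, 0]]'

```text
clock: 18.3
eef_pos: [0.602, -0.0479, 0.0786]
ee_rot: [-0.001, 1.0, 0.0, -0.002]
ft_force: [0.3, 0.2, -2.8]
gripper_width: 0.028
finger_force: 35.5
```

Call:
arm_command --slide '[[0, 0, 0], [0, 0, 0], [0, 0, 0], [0, 0, 0], [0, 0, 0]]' --turn '[[0, 0, 0], [0, 0, 0], [0, 0, 0], [0, 0, 0], [0, 0, 0]]'

```text
clock: 18.72
eef_pos: [0.6041, -0.0486, 0.0799]
ee_rot: [-0.0, 1.0, 0.0, 0.0]
ft_force: [0.0, 0.6, -2.9]
gripper_width: 0.0284
finger_force: 35.5
```

```bash
python3 - <<'E'
from h import *
c=bot.get_calibration("wrist"); im=bot.snapshot("wrist"); s=bot.state(); p=s["eef_pos"]
cv2.imwrite("pics/w7.png",im)
print(p.round(4),s["ee_rot"].round(4))
for b in blobs(im,(55,60,30),(90,255,255),300): print(b[1].round(1),b[2],solve(lambda x,y:disc(c,x,y),b[1]).round(4))
a=np.linspace(0,2*np.pi,90)
for r,x,y in((.027,.5949,.0287),(.019,.5949,.0287),(.027,.6048,-.049)):
    u=proj(c,np.c_[x+r*np.cos(a),y+r*np.sin(a),0*a+.016]); print(u.min(0).round(1),u.max(0).round(1))
cv2.imwrite("pics/w7b.png",cv2.resize(im[140:380,200:520],None,fx=2.5,fy=2.5,interpolation=cv2.INTER_CUBIC))
E
```

```text
[ 0.6041 -0.0487  0.0798] [-1.e-04  1.e+00  0.e+00  2.e-04]
[505.4 198.2] 3609.0 [0.5829 0.0975]
[391.5 212.4] 4017.5 [0.5927 0.0247]
[278.5 226.4] 4185.0 [ 0.6026 -0.0496]
[166.  242.4] 4453.0 [ 0.6141 -0.1259]
[356.1 177.1] [438.4 254.1]
[368.2 189.3] [426.1 243.4]
[239.1 192.2] [319.8 267. ]
```

View pics/w7b.png

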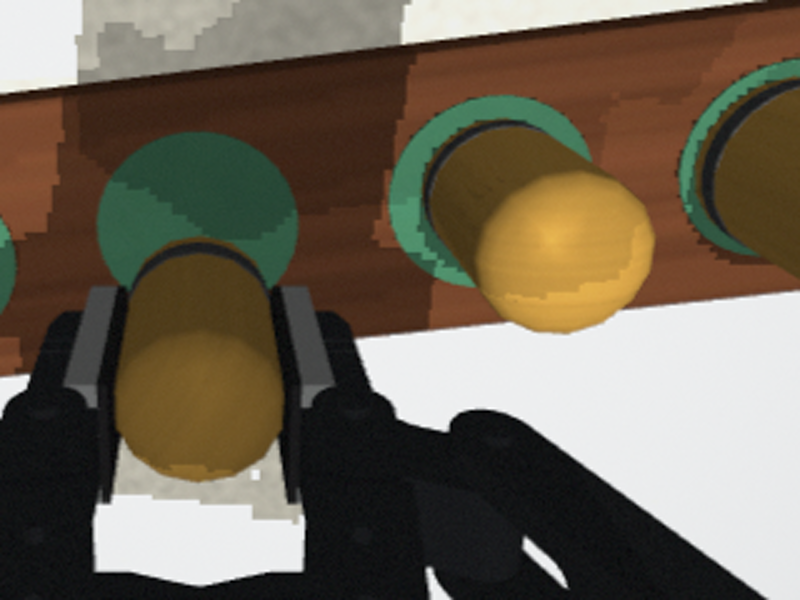

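Stake_38 is within about 1.5 mm of b's centre. Mark c spans cols 239–319 with its top at row 192, confirming (0.6048,−0.0491). Lowering stake_30.

Call:
arm_command --slide '[[-0.7, -0.5, 12], [-0.7, -0.5, 24], [-0.7, -0.5, 33], [-0.7, -0.5, 38], [-0.7, -0.5, 40]]' --turn '[[0, 0, 0], [0, 0, 0], [0, 0, 0], [0, 0, 0], [0, 0, 0]]'

```text
clock: 19.18
eef_pos: [0.6034, -0.0492, 0.0375]
ee_rot: [-0.0, 1.0, -0.0, -0.002]
ft_force: [0.3, -0.5, -3.0]
gripper_width: 0.0281
finger_force: 35.5
```

Call:
arm_command --slide '[[0, 0, 0], [0, 0, 0], [0, 0, 0], [0, 0, 0], [0, 0, 0]]' --turn '[[0, 0, 0], [0, 0, 0], [0, 0, 0], [0, 0, 0], [0, 0, 0]]'

```text
clock: 19.6
eef_pos: [0.6049, -0.0492, 0.0399]
ee_rot: [-0.0, 1.0, 0.0, 0.0]
ft_force: [-0.3, 0.8, -3.6]
gripper_width: 0.0281
finger_force: 35.5
```

Call:
arm_command --slide '[[0, 0, 0.8], [0, 0, 1.6], [0, 0, 2.4], [0, 0, 3.2], [0, 0, 3.2]]' --turn '[[0, 0, 0], [0, 0, 0], [0, 0, 0], [0, 0, 0], [0, 0, 0]]'

```text
clock: 20.02
eef_pos: [0.6046, -0.0492, 0.0365]
ee_rot: [-0.0, 1.0, 0.0, -0.0]
ft_force: [-1.3, 0.5, 1.4]
gripper_width: 0.0282
finger_force: 35.8
```

Call:
arm_command --slide '[[0, 0, 0.2], [0, 0, 0.4], [0, 0, 0.4]]' --turn '[[0, 0, 0], [0, 0, 0], [0, 0, 0]]'

```text
clock: 20.27
eef_pos: [0.6046, -0.0492, 0.0365]
ee_rot: [-0.0, 1.0, 0.0, 0.0]
ft_force: [-3.0, -0.0, 5.0]
gripper_width: 0.0283
finger_force: 36.4
```

Call:
arm_command --slide '[[0, 0, -0.3], [0, 0, -0.3], [0, 0, -0.3], [0, 0, -0.3], [0, 0, -0.3]]' --turn '[[0, 0, 0], [0, 0, 0], [0, 0, 0], [0, 0, 0], [0, 0, 0]]' --fingers -0.1

```text
clock: 20.68
eef_pos: [0.6047, -0.0492, 0.0361]
ee_rot: [-0.0, 1.0, -0.0, 0.0]
ft_force: [0.4, -0.1, -0.3]
gripper_width: 0.0469
finger_force: 0.0
```

Call:
arm_command --slide '[[0, 0, -15], [0, 0, -45], [0, 0, -80], [0, 0, -115], [0, 0, -150]]' --turn '[[0, 0, 0], [0, 0, 0], [0, 0, 0], [0, 0, 0], [0, 0, 0]]'

```text
clock: 21.1
eef_pos: [0.6043, -0.0493, 0.1876]
ee_rot: [-0.0, 1.0, -0.0, -0.0]
ft_force: [0.4, 0.6, -0.2]
gripper_width: 0.0471
finger_force: 0.0
```

Call:
arm_command --slide '[[36, -2, 0], [72, -4, 0], [108, -6, 0], [140, -8, 0], [160, -8.5, 0]]' --turn '[[0, 0, 0], [0, 0, 0], [0, 0, 0], [0, 0, 0], [0, 0, 0]]'

```text
clock: 21.52
eef_pos: [0.4409, -0.0583, 0.1858]
ee_rot: [0.0, 1.0, 0.0, -0.001]
ft_force: [-0.3, -0.1, -0.2]
gripper_width: 0.0473
finger_force: 0.0
```

Call:
arm_command --slide '[[0, 0, 0], [0, 0, 0], [0, 0, 0], [0, 0, 0], [0, 0, 0]]' --turn '[[0, 0, 0], [0, 0, 0], [0, 0, 0], [0, 0, 0], [0, 0, 0]]'

```text
clock: 21.93
eef_pos: [0.4457, -0.0576, 0.1862]
ee_rot: [-0.0, 1.0, -0.0, 0.0]
ft_force: [-0.5, -0.5, -0.5]
gripper_width: 0.047
finger_force: 0.0
```

```bash
python3 - <<'E'
from h import *
c=bot.get_calibration("wrist"); im=bot.snapshot("wrist"); s=bot.state(); p=s["eef_pos"]
cv2.imwrite("pics/w8.png",im)
print(p.round(4),s["ee_rot"].round(4),s["joints"].round(2),fit(c,im,22,.444,-.0577))
E
```

```text
[ 0.4455 -0.0577  0.1861] [-2.e-04  1.e+00 -1.e-04  1.e-04] [-0.25  0.17  0.26  2.14 -0.06  0.83  1.62] (array([ 0.4436, -0.0571]), array([280.3, 188.2]), 504.0, 585, array([269, 174,  23,  29], dtype=int32))
```

View pics/w8.png

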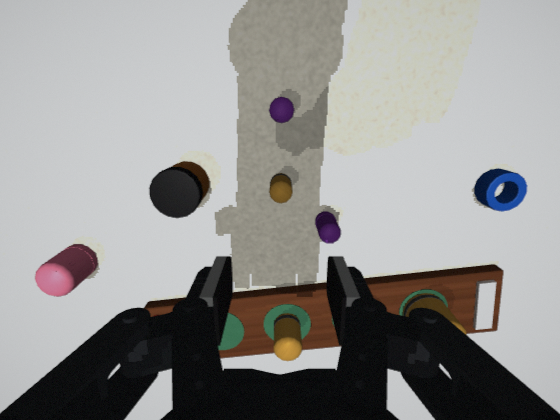

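Stake_22 is at (280,188), with purple look-alikes at (282,110) and (328,227) clear of the jaws.

Call:
arm_command --slide '[[1.5, 0.4, 38], [1.5, 0.4, 76], [1.5, 0.4, 112], [1.5, 0.4, 142], [1.5, 0.4, 162]]' --turn '[[0, 0, 0], [0, 0, 0], [0, 0, 0], [0, 0, 0], [0, 0, 0]]'

```text
clock: 22.4
eef_pos: [0.4422, -0.0572, 0.0213]
ee_rot: [-0.0, 1.0, -0.0, -0.002]
ft_force: [-0.3, 1.0, 0.2]
gripper_width: 0.0465
finger_force: 0.0
```

Call:
arm_command --slide '[[0, 0, 4], [0, 0, 8], [0, 0, 8], [0, 0, 8], [0, 0, 8]]' --turn '[[0, 0, 0], [0, 0, 0], [0, 0, 0], [0, 0, 0], [0, 0, 0]]'

```text
clock: 22.82
eef_pos: [0.4443, -0.0573, 0.0174]
ee_rot: [-0.0, 1.0, 0.0, 0.001]
ft_force: [0.2, -0.1, 0.7]
gripper_width: 0.0469
finger_force: 0.0
```

Call:
arm_command --slide '[[0, 0, 0], [0, 0, 0], [0, 0, 0], [0, 0, 0], [0, 0, 0]]' --turn '[[0, 0, 0], [0, 0, 0], [0, 0, 0], [0, 0, 0], [0, 0, 0]]' --fingers 1 --newtons 30

```text
clock: 23.23
eef_pos: [0.4438, -0.0573, 0.0171]
ee_rot: [-0.0, 1.0, 0.0, 0.001]
ft_force: [-0.4, 0.1, 7.4]
gripper_width: 0.0203
finger_force: 29.0
```

Call:
arm_command --slide '[[0, 0, 0], [0, 0, 0], [0, 0, 0]]' --turn '[[0, 0, 0], [0, 0, 0], [0, 0, 0]]'

```text
clock: 23.48
eef_pos: [0.4437, -0.0573, 0.0171]
ee_rot: [-0.0, 1.0, 0.0, 0.001]
ft_force: [-1.7, 0.5, 7.6]
gripper_width: 0.0209
finger_force: 29.0
```

Call:
arm_command --slide '[[0, 0, -10], [0, 0, -35], [0, 0, -65], [0, 0, -90], [0, -8, -90]]' --turn '[[0, 0, 0], [0, 0, 0], [0, 0, 0], [0, 0, 0], [0, 0, 0]]'

```text
clock: 23.9
eef_pos: [0.4459, -0.0644, 0.1107]
ee_rot: [-0.001, 1.0, 0.001, 0.004]
ft_force: [0.2, -0.5, -1.0]
gripper_width: 0.0206
finger_force: 29.8
```

Call:
arm_command --slide '[[-36, -13, 0], [-72, -26, 0], [-108, -39, 0], [-144, -52, 0], [-170, -61, 0]]' --turn '[[0, 0, 0], [0, 0, 0], [0, 0, 0], [0, 0, 0], [0, 0, 0]]'

```text
clock: 24.32
eef_pos: [0.6157, -0.1279, 0.1063]
ee_rot: [0.0, 1.0, -0.0, 0.001]
ft_force: [1.2, -0.2, -0.7]
gripper_width: 0.0205
finger_force: 29.7
```

Call:
arm_command --slide '[[0, 0, 10], [0, 0, 20], [0, 0, 30], [0, 0, 30], [0, 0, 30]]' --turn '[[0, 0, 0], [0, 0, 0], [0, 0, 0], [0, 0, 0], [0, 0, 0]]'

```text
clock: 24.73
eef_pos: [0.6111, -0.1257, 0.0751]
ee_rot: [-0.0, 1.0, 0.0, -0.002]
ft_force: [1.0, -0.5, 0.2]
gripper_width: 0.0204
finger_force: 29.7
```

Call:
arm_command --slide '[[0, 0, 0], [0, 0, 0], [0, 0, 0], [0, 0, 0], [0, 0, 0]]' --turn '[[0, 0, 0], [0, 0, 0], [0, 0, 0], [0, 0, 0], [0, 0, 0]]'

```text
clock: 25.15
eef_pos: [0.6133, -0.1263, 0.0766]
ee_rot: [-0.0, 1.0, 0.0, 0.0]
ft_force: [0.1, -0.2, -0.8]
gripper_width: 0.0202
finger_force: 29.7
```

```bash
python3 - <<'E'
from h import *
c=bot.get_calibration("wrist"); im=bot.snapshot("wrist"); s=bot.state(); p=s["eef_pos"]
print(p.round(4),s["ee_rot"].round(4))
a=np.linspace(0,2*np.pi,90)
for r,x,y in((.027,.6048,-.0491),(.015,.6048,-.0491),(.027,.6141,-.1258)):
    u=proj(c,np.c_[x+r*np.cos(a),y+r*np.sin(a),0*a+.016]); print(u.min(0).round(1),u.max(0).round(1))
cv2.imwrite("pics/w9b.png",cv2.resize(im[140:380,200:520],None,fx=2.5,fy=2.5,interpolation=cv2.INTER_CUBIC))
E
```

```text
[ 0.6132 -0.1263  0.0765] [-1.e-04  1.e+00  0.e+00  2.e-04]
[356.9 179.3] [440.4 257.2]
[375.3 197.7] [421.7 240.9]
[239.8 193.6] [321.6 269.4]
```

View pics/w9b.png

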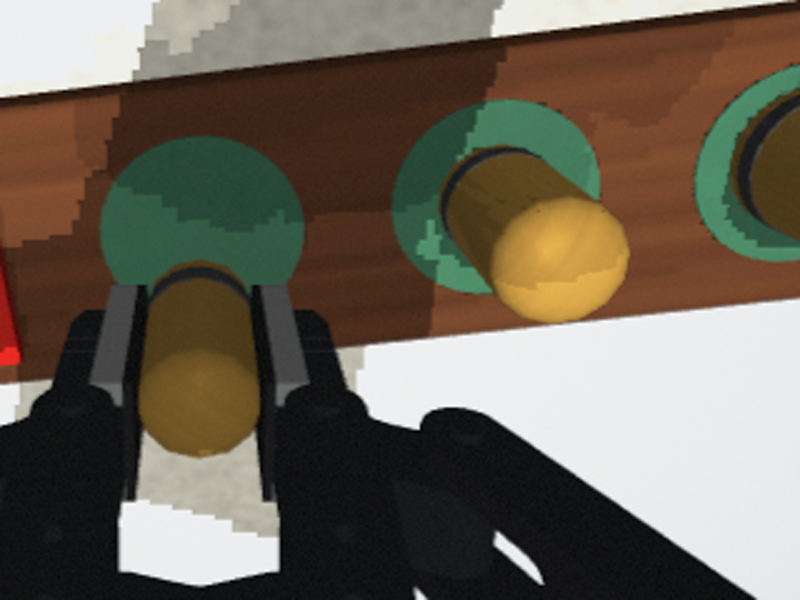

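Stake_30 is within 1 mm of c's centre. Mark d is confirmed at (0.6143,−0.1258), with the red bar just beyond it. Lowering stake_22.

Call:
arm_command --slide '[[-1, 0.5, 12], [-1, 0.5, 24], [-1, 0.5, 33], [-1, 0.5, 38], [-1, 0.5, 40]]' --turn '[[0, 0, 0], [0, 0, 0], [0, 0, 0], [0, 0, 0], [0, 0, 0]]'

```text
clock: 25.62
eef_pos: [0.6129, -0.1257, 0.0342]
ee_rot: [-0.0, 1.0, 0.0, -0.002]
ft_force: [0.3, -0.9, -0.7]
gripper_width: 0.0203
finger_force: 29.7
```

Call:
arm_command --slide '[[0, 0, 0], [0, 0, 0], [0, 0, 0], [0, 0, 0], [0, 0, 0]]' --turn '[[0, 0, 0], [0, 0, 0], [0, 0, 0], [0, 0, 0], [0, 0, 0]]'

```text
clock: 26.03
eef_pos: [0.6145, -0.1259, 0.0367]
ee_rot: [-0.0, 1.0, -0.0, 0.0]
ft_force: [-0.5, 0.2, -0.3]
gripper_width: 0.0199
finger_force: 29.7
```

Call:
arm_command --slide '[[0, 0, 0.8], [0, 0, 1.6], [0, 0, 2.4], [0, 0, 3.2], [0, 0, 3.2]]' --turn '[[0, 0, 0], [0, 0, 0], [0, 0, 0], [0, 0, 0], [0, 0, 0]]'

```text
clock: 26.45
eef_pos: [0.6142, -0.1258, 0.0332]
ee_rot: [-0.0, 1.0, 0.0, -0.0]
ft_force: [-1.0, 0.2, 2.4]
gripper_width: 0.0209
finger_force: 30.0
```

Call:
arm_command --slide '[[0, 0, 0.2], [0, 0, 0.4], [0, 0, 0.4]]' --turn '[[0, 0, 0], [0, 0, 0], [0, 0, 0]]'

```text
clock: 26.7
eef_pos: [0.6142, -0.1258, 0.0332]
ee_rot: [-0.0, 1.0, 0.0, 0.0]
ft_force: [-3.0, 0.4, 5.8]
gripper_width: 0.0204
finger_force: 30.5
```

Contact. Release, rise and back off, then check.

Call:
arm_command --slide '[[0, 0, -0.3], [0, 0, -0.3], [0, 0, -0.3], [0, 0, -0.3], [0, 0, -0.3]]' --turn '[[0, 0, 0], [0, 0, 0], [0, 0, 0], [0, 0, 0], [0, 0, 0]]' --fingers 0

```text
clock: 27.12
eef_pos: [0.6141, -0.1258, 0.0328]
ee_rot: [-0.0, 1.0, 0.0, -0.0]
ft_force: [0.4, 0.2, -0.1]
gripper_width: 0.0427
finger_force: 0.0
```

Call:
arm_command --slide '[[0, 0, -15], [0, 0, -45], [0, 0, -80], [0, 0, -115], [0, 0, -150]]' --turn '[[0, 0, 0], [0, 0, 0], [0, 0, 0], [0, 0, 0], [0, 0, 0]]'

```text
clock: 27.53
eef_pos: [0.6138, -0.1259, 0.1842]
ee_rot: [0.0, 1.0, -0.0, -0.0]
ft_force: [1.3, 0.1, -0.7]
gripper_width: 0.0427
finger_force: 0.0
```

Call:
arm_command --slide '[[-20, 20, -30], [-40, 40, -60], [-60, 60, -90], [-75, 75, -110], [-75, 75, -110]]' --turn '[[0, 0, 0], [0, 0, 0], [0, 0, 0], [0, 0, 0], [0, 0, 0]]'

```text
clock: 27.95
eef_pos: [0.6939, -0.0452, 0.2979]
ee_rot: [-0.003, 1.0, 0.001, 0.005]
ft_force: [1.0, 1.2, 0.2]
gripper_width: 0.043
finger_force: 0.0
```

Call:
arm_command --slide '[[0, 0, 0], [0, 0, 0], [0, 0, 0], [0, 0, 0], [0, 0, 0]]' --turn '[[0, 0, 0], [0, 0, 0], [0, 0, 0], [0, 0, 0], [0, 0, 0]]'

```text
clock: 28.37
eef_pos: [0.6883, -0.0519, 0.292]
ee_rot: [0.001, 1.0, -0.0, -0.001]
ft_force: [-0.5, 0.9, -0.6]
gripper_width: 0.0424
finger_force: 0.0
```

```bash
python3 - <<'E'
from h import *
c=bot.get_calibration("scene"); im=bot.snapshot("scene")
a=np.linspace(0,2*np.pi,90)
for r,x,y in((.011,.6143,-.1258),(.019,.5949,.0287)):
    u=proj(c,np.c_[x+r*np.cos(a),y+r*np.sin(a),0*a+.016]); print(u.min(0).round(1),u.max(0).round(1))
cv2.imwrite("pics/s2.png",cv2.resize(im[150:310,130:370],None,fx=3.3,fy=3.3,interpolation=cv2.INTER_CUBIC))
print(bot.state()["eef_pos"])
E
```

```text
[182.8 230.7] [195.2 237.7]
[255.  249.7] [277.7 263.7]
[ 0.68848923 -0.05161191  0.2922344 ]
```

View pics/s2.png

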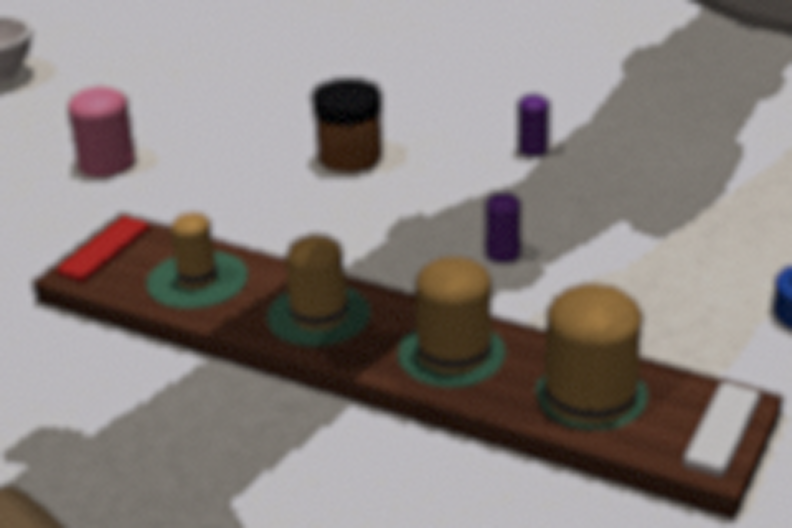

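All four stand upright and centred on the green discs, from 22 beside the red bar to 46 by the white bar. The jar and look-alikes are undisturbed.

```bash
python3 -c "
from plant import bot
print(bot.close_job())"
```

```text
the job is handed in; nothing more can be done
None
```

The job is handed in at about 28 s of the 96 s allowed: all four stakes stand upright on their marks, each within about 1.5 mm of centre, from stake_22 next to the red bar to stake_46 at the far end, and the amber jar was not touched.

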